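# Clamp the workpiece on the tilted fixture

### The job

Lay the loose steel clamp bar centrally across the two notched supports of the tilted fixture, flat side down and fully home in both notches, setting it down gently without dropping it. Then turn the ridged lock collar clockwise, as you look down on it, until its nose lies straight across the bar and the line on the collar meets the line on the post head. Leave the tin, the hammer and the wooden block where they are.

Things in the scene. Friction and masses are not known exactly. Their poses are not given: they have to be found in the camera images.
- clamp_bar: plain steel flat bar, 200 mm long (its x), 24 mm wide (its y), 16 mm thick (its z), about 0.55 kg, lying loose and flat on the bench to the left or right of the fixture. Origin at the centre of the bar (8 mm above its underside). Symmetrical: either end, either broad face.
- fixture: blue tilted clamping fixture fixed to the bench, yaw varies: a face plate 240 mm wide and 150 mm deep, sloping at 30 degrees, low edge towards the robot, on a base plate 240 x 170 mm. Two steel supports and the lock collar stand on the face. Origin on the bench (seat is at (-10, 0, 122) mm); x level, up-slope way, y along the supports, z up.
- seat (a point): point midway between the two supports, level with their notch floors, where the centre of the bar's underside belongs; 20 mm off the sloping face. Axes: x up the slope, y along the laid bar towards the collar's side, z square off the face (30 degrees from vertical, leaning to the robot). The supports are at y = -65 and +65 mm.
- support_far (a point): centre of the notch floor of the support away from the collar; axes as seat. Each steel support is 18 mm wide along y; its notch is 29 mm wide along x (bar: 24 mm), open along y, with walls 10 mm high and a flared lead-in; top 17 mm above the notch floor.
- support_near (a point): the same for the support next to the collar. Between the supports is a fixed aluminium workpiece, 85 mm square, its top 10 mm below the laid bar, with a rib (16 mm in x, 75 mm in y) that ends 3 mm below the laid bar.
- collar_axis (a point): point on the lock collar's turning axis at half its grip height; axes as seat, z is the turning axis; at (-58, 86, 48) mm in the axes of seat. The collar is a ridged aluminium cylinder, 52 mm in diameter, grip from 17 mm below to 17 mm above this point, captive on a post whose 29 mm head stands 4 mm above the collar's top. Black lines on head and collar top meet when locked.
- nose_tip (a point): tip of the collar's steel nose, 66 mm from the turning axis, at mid thickness, 22 mm below collar_axis; axes turn with the collar, x outwards along the nose, z along the turning axis. The nose is 18 mm wide, 10 mm thick and passes 3 mm above a bar that is fully home.
- collar (a joint): angle of the lock collar in rad about z of collar_axis, counterclockwise positive seen from above. 0: locked mark, nose pointing up the slope, square across the bar. 1.57: nose pointing outwards along the bar's line. Range -0.5 to 1.6, no stop at the mark; starts open at 1.0 to 1.4. Friction of 0.12 N m holds it where it is left.
- tin: closed steel tin standing upright, 68 mm in diameter, 90 mm high; bystander. Origin at the centre of its underside.
- hammer: hammer lying on the bench between the robot and the fixture, 260 mm long along its x; bystander. Origin at its underside.
- wood_block: wooden block 140 x 90 x 40 mm lying on the bench near the fixture; bystander. Origin at the centre of its underside.
There are look-alikes about, which are no part of the job. Of the things that look like the clamp_bar, the middle-sized one is meant.

How it is judged:
By the outcome, as a careful person would: the job done as asked, in the order asked, and still so for the second after the job is handed in, with the robot touching nothing.
It also fails if it takes over 56 s, if anything falls off the work surface, if the arm or the gripper's body presses on something with over 40 N, if the wrist force passes 120 N, or if a joint passes its speed limit or range.

### The arm

A 6-joint arm with a two-finger parallel gripper is mounted at the origin on the work surface. World frame = base frame: x ahead of the robot, y to its left, z up, the work surface at z = 0. Lengths are in m, angles in degrees, forces in N, time in s.
With the tool pointing down it reaches from about 0.3 to 0.875 m from the base axis. Payload 6.4 kg.
Tool frame: the origin (TCP) lies midway between the tips of the shut fingers; the grasp point (between the pads) lies 19 mm behind it (hold_point_z is the distance from the TCP to the grasp point, in m); z points along the fingers, y is the line along which they close (so a half turn about z gives the same grasp; the last joint's range is limited). The gripper opens to 85 mm and grips with 20 to 120 N. Pads are 22 mm wide; open, the fingers measure 114 mm over their backs; the gripper's body (76 mm by 85 mm) begins 54 mm behind the grasp point. The pads swing forward as they close: fully open they stand 13 mm farther back than shut.
Start: joints at [58.195, 10.359, 92.074, -0, 77.567, -11.82], TCP at [0.197, 0.54, 0.231] pointing down, gripper open.
Joint ranges: [-171.53, 171.53], [-51.25, 118.39], [17.06, 147.69], [-65.23, 245.23], [0, 150.52], [-178.68, 178.68]. Speed limits (degrees/s): [147.25, 147.25, 172.46, 180, 180, 180].

### API

Orientations are given as a 3x3 rotation matrix whose columns are the frame's x, y, z axes.
In Python, from rig import get_obs, snapshot, job_done, regions_of, mark_of, hold_point_z gives the robot as it stands. The module is installed in compiled form; this text tells all that it offers.
- The arm moves only by the tool step_arm, never from a script. Its argument "rows" is a list of rows, each an object of numbers: "tx", "ty", "tz": the shift along the world's x, y, z each as a share of 300 mm, from -1 to 1; "roll": the turn about the world's z as a share of 60 degrees, from -1 to 1; "gripper": the closure, from 0 (fully open) to 1 (shut). A call has 1 to 5 rows; each row is the pose to reach, as a shift and turn from the pose commanded when the call began; what a row does not reach only later rows make up. A row lasts 1/8 s, in which the tool goes at most 62.5 mm and 10.7 degrees, less where a joint would pass 70% of its speed; a pose out of reach is approached as far as the arm can. A call with a number of a shift or a turn outside -1 to 1 is refused whole. A call with a gripper value outside its range is refused whole. The fingers move at their own pace and stop on an object; the grip force is fixed at half the most. Time passes only in rows, so rows that repeat a pose let the fingers close. It gives the time, the measured TCP pose, the force, the opening and the grip force at its end, in the units of the state.
- get_obs(): the state, without advancing time (a new reading comes with each control period).
- snapshot(name): name is "side" or "top" or "wrist"; returns a dict with "pixels" (384x512x3 uint8, red, green, blue), "fx", "fy", "cx", "cy" (pixels), "R" (3x3) and "t" (3): a world point X has camera coordinates R X + t. Camera axes: x right, y down, z forward; pixel columns grow to the right and rows downward; lengths in m; the calibration is good to about 2 mm. A picture is of the moment at which its call begins. There is no depth.
- job_done(): hands the job in; it is judged then, once.
Trained networks look in a picture, given as the dict that the camera call returned (one of the last four; its "shot" number tells which), for a name from the list of things; names that differ only in an ending like _2 or _b are one class to them, and where a whole thing is asked for, a point or a joint stands for the part that bears it (a point fixed in the world has none). Each returns a list of dicts, best first, with "conf" (0 to 1); they miss things now and then, are a little off and sometimes report something else, mostly with a low value. They report only what shows in the picture. A call takes as long as a camera call. They do not tell look-alikes from the thing itself.
- regions_of(picture, thing): "region" (384x512 bool, what is visible of it).
- mark_of(picture, thing): "centre" ([x, y, z] in m, in world coordinates, good to about 4 mm: a listed point, or the origin of a listed thing).
The state is a dict: "time_s": time; "joint_pos": joint angles; "qvel": joint speeds; "effort": joint torques, N m; "tool_pos": TCP position; "tcp_rot": TCP orientation; "ft_force": force on the tool from outside, world axes, zero at the start; "ft_torque": the same for the moment, N m; "width": finger opening in m; "gripper_force": force on a finger pad.
Only numpy, scipy, OpenCV 4.12 (cv2) and the standard library are available. Lean on these libraries where they do the work, as an engineer would, in place of code of your own. Each camera call takes 0.05 s, during which the arm holds its last target. There are 200 camera calls.

## Working session

There is one attempt and no reset: what is moved stays moved. The work goes in short steps, Python scripts to look and compute and a tool call to move; the robot and the scene stay as the last step left them, time stands still between calls to the robot, and variables do not carry over. Pictures are saved under pics/ and viewed, at most 10 in all, crops included, and the job is handed in when it is done.

Besides the shell and the picture viewer there is one more tool, called after ">>>" as a command line: name --argument value ..., lists and objects as JSON in quotes. step_arm: Moves the arm, as the interface text tells. Shift numbers are shares of 300 mm and turn numbers shares of 60 degrees, none past 1 either way. Its arguments: {"type":"object","properties":{"rows":{"type":"array","items":{"type":"object","properties":{"tx":{"type":"number"},"ty":{"type":"number"},"tz":{"type":"number"},"roll":{"type":"number"},"gripper":{"type":"number"}}}}},"required":["rows"]}

```bash
mkdir -p pics
cat > h.py <<'E'
import numpy as np, cv2
from rig import *
def save(p,n): cv2.imwrite('pics/'+n+'.png',p['pixels'][:,:,::-1])
def ray(p,u,v,z):
    d=p['R'].T@np.array([(u-p['cx'])/p['fx'],(v-p['cy'])/p['fy'],1.]); o=-p['R'].T@p['t']
    return o+d*(z-o[2])/d[2]
def proj(p,X):
    c=p['R']@np.array(X)+p['t']; return np.array([p['fx']*c[0]/c[2]+p['cx'],p['fy']*c[1]/c[2]+p['cy']])
E
python3 - <<'E'
from h import *
np.set_printoptions(precision=3,suppress=True)
o=get_obs(); print(o['time_s'],o['tool_pos'],o['tcp_rot'],o['width'],hold_point_z)
T=snapshot('top');S=snapshot('side')
save(T,'top0');save(S,'side0')
for n,p in(('top',T),('side',S)):
    print(n,-p['R'].T@p['t'])
    for t in ['clamp_bar','fixture','seat','support_far','support_near','collar_axis','nose_tip','tin','hammer','wood_block']:
        for m in mark_of(p,t)[:4]: print(n,t,np.array(m['centre']),round(m['conf'],2),proj(p,m['centre']).round())
    for m in regions_of(p,'clamp_bar'):
        r=m['region'].astype(np.uint8); q=np.argwhere(r)[:,::-1].astype(np.float32)
        b=cv2.boxPoints(cv2.minAreaRect(q)); print(m['conf'],len(q),cv2.minAreaRect(q),[ray(p,*c,.016)[:2].round(3) for c in b])
E
```

```text
0.0 [0.196 0.54  0.23 ] [[-0.94   0.342 -0.001]
 [ 0.342  0.94  -0.001]
 [ 0.    -0.002 -1.   ]] 0.08528077924606359 0.0187
top [0.4   0.059 1.091]
top clamp_bar [0.786 0.326 0.013] 0.98 [177. 139.]
top clamp_bar [0.485 0.498 0.005] 0.74 [104. 233.]
top clamp_bar [0.509 0.34  0.007] 0.56 [159. 230.]
top fixture [ 0.648 -0.033 -0.003] 0.63 [291. 197.]
top seat [ 0.638 -0.038  0.126] 0.94 [298. 190.]
top support_far [ 0.659 -0.096  0.123] 0.65 [320. 185.]
top support_near [0.618 0.027 0.126] 0.65 [272. 195.]
top collar_axis [0.543 0.022 0.134] 0.65 [272. 223.]
top nose_tip [0.563 0.086 0.128] 0.69 [248. 214.]
top tin [ 0.489 -0.298  0.003] 0.79 [380. 260.]
top tin [ 0.658 -0.1    0.126] 0.6 [322. 185.]
top hammer [ 0.422 -0.043 -0.002] 0.62 [288. 275.]
top wood_block [ 0.727 -0.286  0.002] 0.97 [378. 179.]
0.8 1205 ((175.08824157714844, 139.64706420898438), (14.067066192626953, 90.46578216552734), 14.03624439239502) [array([0.648, 0.364]), array([0.933, 0.339]), array([0.926, 0.296]), array([0.642, 0.322])]
0.69 403 ((102.28421020507812, 233.00489807128906), (52.100181579589844, 7.6571
[... 891 characters left out ...]
 hammer [ 0.422 -0.044  0.001] 0.83 [202. 259.]
side wood_block [ 0.726 -0.288  0.007] 0.75 [334. 330.]
side wood_block [0.556 0.092 0.132] 0.67 [245. 186.]
0.7 467 ((222.44232177734375, 162.2115478515625), (8.43299388885498, 58.44261169433594), 78.69007110595703) [array([0.408, 0.332]), array([0.606, 0.369]), array([0.607, 0.326]), array([0.413, 0.291])]
0.59 886 ((303.5, 158.0), (12.0, 81.0), 90.0) [array([0.65 , 0.366]), array([0.932, 0.334]), array([0.914, 0.273]), array([0.641, 0.304])]
0.56 230 ((213.09613037109375, 134.48077392578125), (6.079599857330322, 40.79215621948242), 78.69007110595703) [array([0.41 , 0.487]), array([0.558, 0.519]), array([0.559, 0.482]), array([0.413, 0.452])]
```

Run:
```python
import cv2,numpy as np
t=cv2.imread('pics/top0.png');s=cv2.imread('pics/side0.png')
a=cv2.resize(t[90:300,70:420],(800,480),interpolation=cv2.INTER_CUBIC)
cv2.imwrite('pics/c1.png',a)
b=cv2.resize(s[110:290,180:360],(600,600),interpolation=cv2.INTER_CUBIC)
cv2.imwrite('pics/c2.png',b)
```

```text
(no output)
```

View pics/c1.png

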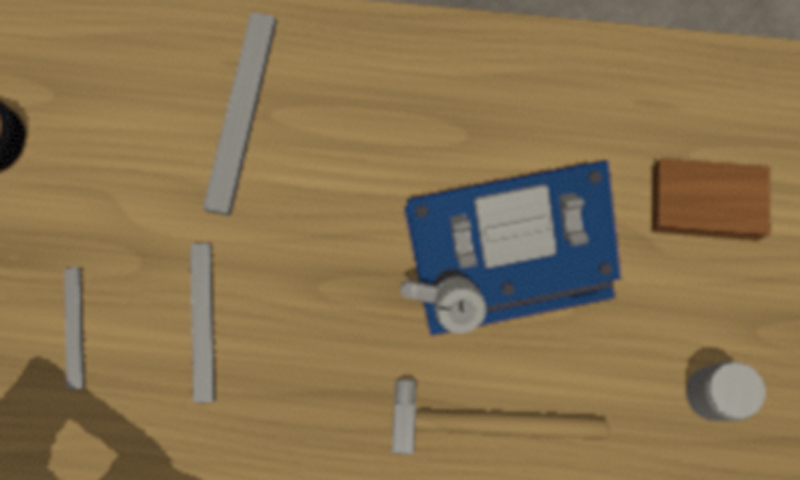

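View pics/c2.png

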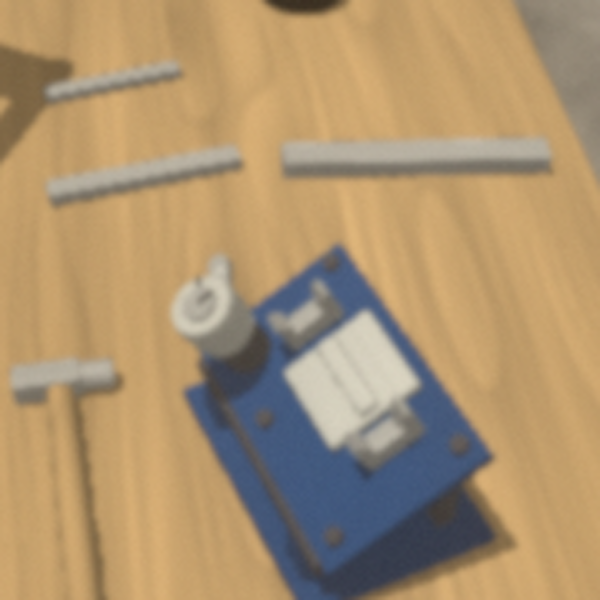

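Bar candidates (top crop): long at (240,113), about 285 mm; short at (75,328), about 150 mm; middle at (202,322), about 200 × 24 mm. The middle one fits and is the target; the enlarged crop confirms it. The fixture is at (510,245) with the collar at (460,305), and its nose points left. I'll hover over the bar now.

>>> step_arm --rows '[{"tx":0.9,"ty":-0.67,"tz":-0.1,"roll":0.507,"gripper":0},{"tx":0.9,"ty":-0.67,"tz":-0.1,"roll":0.507,"gripper":0},{"tx":0.9,"ty":-0.67,"tz":-0.1,"roll":0.507,"gripper":0},{"tx":0.9,"ty":-0.67,"tz":-0.1,"roll":0.507,"gripper":0},{"tx":0.9,"ty":-0.67,"tz":-0.1,"roll":0.507,"gripper":0}]'

```text
time_s: 1.82
tool_pos: [0.435, 0.3629, 0.2051]
tcp_rot: [[-0.983, -0.182, 0.001], [-0.182, 0.983, 0.0], [-0.001, 0.0, -1.0]]
ft_force: [-0.2, 1.3, 0.1]
width: 0.0857
gripper_force: 0.0
```

```bash
cat >> h.py <<'E'
np.set_printoptions(precision=4,suppress=True)
def bar(p,z=.016):
    for m in regions_of(p,'clamp_bar'):
        c,_=cv2.findContours(m['region'].astype(np.uint8),0,1); c=max(c,key=len)[:,0,:]
        w=np.array([ray(p,*q,z)[:2] for q in c])*1000
        r=cv2.minAreaRect(w.astype(np.float32)); b=cv2.boxPoints(r)
        e=b[1]-b[0] if np.hypot(*(b[1]-b[0]))>np.hypot(*(b[2]-b[1])) else b[2]-b[1]
        print('bar',round(m['conf'],2),r, 'ang',np.degrees(np.arctan2(e[1],e[0]))%180)
E
python3 - <<'E'
from h import *
o=get_obs(); print(o['time_s'],o['tool_pos'],o['tcp_rot'][:,1],o['joint_pos'],o['ft_force'])
W=snapshot('wrist'); save(W,'w1'); bar(W)
print([m['centre'] for m in mark_of(W,'clamp_bar')])
T=snapshot('top');bar(T)
E
```

```text
1.825 [0.435  0.3629 0.2051] [-0.1815  0.9834  0.0003] [ 27.8369  10.6549  94.8683   0.0084  74.4357 -72.6245] [-0.2041  1.322   0.0642]
bar 0.9 ((684.4024047851562, 339.4119873046875), (33.62944030761719, 92.40068817138672), 84.37193298339844) ang 174.37193
bar 0.6 ((462.72515869140625, 490.7984619140625), (111.06690216064453, 20.99576759338379), 12.322165489196777) ang 12.322153
bar 0.55 ((506.5018310546875, 339.304931640625), (200.03407287597656, 26.5677433013916), 10.329880714416504) ang 10.329886
[[0.4786, 0.4963, 0.0049], [0.5077, 0.3427, 0.0091]]
bar 0.85 ((787.2175903320312, 330.6407470703125), (39.19746398925781, 282.9441223144531), 85.34869384765625) ang 175.3487
bar 0.84 ((507.0931396484375, 337.834716796875), (196.48236083984375, 25.833887100219727), 9.030607223510742) ang 9.030606
```

>>> step_arm --rows '[{"tx":0.238,"ty":-0.08,"tz":-0.35,"roll":0,"gripper":0},{"tx":0.238,"ty":-0.08,"tz":-0.48,"roll":0,"gripper":0},{"tx":0.238,"ty":-0.08,"tz":-0.48,"roll":0,"gripper":0},{"tx":0.238,"ty":-0.08,"tz":-0.48,"roll":0,"gripper":0}]'

```text
time_s: 2.58
tool_pos: [0.5019, 0.3401, 0.0577]
tcp_rot: [[-0.983, -0.182, -0.006], [-0.182, 0.983, -0.002], [0.007, -0.001, -1.0]]
ft_force: [-0.9, -0.7, 0.5]
width: 0.0855
gripper_force: 0.0
```

>>> step_arm --rows '[{"tx":0.013,"ty":-0.003,"tz":-0.1,"roll":0,"gripper":0},{"tx":0.013,"ty":-0.003,"tz":-0.178,"roll":0,"gripper":0},{"tx":0.013,"ty":-0.003,"tz":-0.178,"roll":0,"gripper":0}]'

```text
time_s: 2.95
tool_pos: [0.5072, 0.3404, 0.0079]
tcp_rot: [[-0.983, -0.183, -0.001], [-0.183, 0.983, -0.0], [0.001, -0.0, -1.0]]
ft_force: [0.1, 0.3, 0.1]
width: 0.0853
gripper_force: 0.0
```

>>> step_arm --rows '[{"tx":0,"ty":-0.004,"tz":-0.003,"roll":0,"gripper":0},{"tx":0,"ty":-0.004,"tz":-0.003,"roll":0,"gripper":0}]'

```text
time_s: 3.2
tool_pos: [0.5097, 0.3389, 0.0086]
tcp_rot: [[-0.983, -0.182, 0.003], [-0.182, 0.983, 0.001], [-0.003, 0.001, -1.0]]
ft_force: [0.2, -0.1, -0.5]
width: 0.0852
gripper_force: 0.0
```

>>> step_arm --rows '[{"tx":-0.01,"ty":0,"tz":-0.016,"roll":0,"gripper":0},{"tx":-0.01,"ty":0,"tz":-0.016,"roll":0,"gripper":0.3},{"tx":-0.01,"ty":0,"tz":-0.016,"roll":0,"gripper":0.8},{"tx":-0.01,"ty":0,"tz":-0.016,"roll":0,"gripper":1},{"tx":-0.01,"ty":0,"tz":-0.016,"roll":0,"gripper":1}]'

```text
time_s: 3.82
tool_pos: [0.5061, 0.338, 0.0022]
tcp_rot: [[-0.983, -0.181, 0.0], [-0.181, 0.983, -0.0], [-0.0, -0.0, -1.0]]
ft_force: [-0.5, -1.3, 3.0]
width: 0.0223
gripper_force: 60.3
```

>>> step_arm --rows '[{"tx":0,"ty":0,"tz":0.1,"gripper":1},{"tx":0,"ty":0,"tz":0.3,"gripper":1},{"tx":0,"ty":0,"tz":0.5,"gripper":1},{"tx":0,"ty":0,"tz":0.75,"gripper":1},{"tx":0,"ty":0,"tz":0.75,"gripper":1}]'

```text
schema error: expected keys tx, ty, tz, roll, gripper
```

Run:
```python
from h import *
o=get_obs(); print(o['time_s'],o['tool_pos'],o['tcp_rot'],o['width'],o['ft_force'],o['ft_torque'])
# fixture fit
acc=[]
Y=np.radians(18.3)
S=np.array
loc={'fixture':(0,0,0)}
c,s=np.cos(np.pi/6),np.sin(np.pi/6)
def fx(x,y,z): return (-.010+x*c-z*s, y, .122+x*s+z*c)
loc.update(seat=fx(0,0,0),support_far=fx(0,-.065,0),support_near=fx(0,.065,0),collar_axis=fx(-.058,.086,.048))
obs=[]
for n in ('top','side'):
    p=snapshot(n)
    for t in loc:
        m=mark_of(p,t)
        if m and m[0]['conf']>.4: obs.append((t,m[0]['centre']))
from scipy.optimize import least_squares
def f(v,full=False):
    R=np.array([[np.cos(v[3]),-np.sin(v[3]),0],[np.sin(v[3]),np.cos(v[3]),0],[0,0,1]])
    r=np.array([R@np.array(loc[t])+v[:3]-np.array(q) for t,q in obs]); return r if full else r.ravel()
r=least_squares(f,[.647,-.035,0,.3],loss='soft_l1',f_scale=.004)
print(r.x[:3],np.degrees(r.x[3])); print([o[0] for o in obs]); print(f(r.x,True)*1000)
```

```text
3.825 [0.5061 0.338  0.0022] [[-0.9835 -0.1811  0.0004]
 [-0.1811  0.9835 -0.0001]
 [-0.0004 -0.0002 -1.    ]] 0.022258328995053464 [-0.5092 -1.2823  2.955 ] [-0.1099  0.1183 -0.001 ]
[ 0.6482 -0.0333  0.0004] 18.282526018112975
['fixture', 'seat', 'support_far', 'support_near', 'collar_axis', 'fixture', 'seat', 'support_far', 'support_near', 'collar_axis']
[[-2.8898 -1.2205 -0.8537]
 [-0.485  -0.9575 -0.4537]
 [ 1.1056 -1.3764 -4.2537]
 [ 0.6243  2.8613  0.6463]
 [-3.1459  3.5153  0.0155]
 [ 0.9102 -2.1205  2.2463]
 [ 2.715   1.4425  0.2463]
 [ 0.5056  1.4236  1.1463]
 [-0.4757 -1.5387 -0.8537]
 [ 0.4541 -0.9847  1.1155]]
```

>>> step_arm --rows '[{"tx":0,"ty":0,"tz":0.1,"roll":0,"gripper":1},{"tx":0,"ty":0,"tz":0.3,"roll":0,"gripper":1},{"tx":0,"ty":0,"tz":0.5,"roll":0,"gripper":1},{"tx":0,"ty":0,"tz":0.75,"roll":0,"gripper":1},{"tx":0,"ty":0,"tz":0.8,"roll":0,"gripper":1}]'

```text
time_s: 5.05
tool_pos: [0.5062, 0.3389, 0.2447]
tcp_rot: [[-0.983, -0.181, 0.003], [-0.181, 0.983, 0.002], [-0.003, 0.001, -1.0]]
ft_force: [0.0, 0.0, -6.5]
width: 0.0225
gripper_force: 60.7
```

>>> step_arm --rows '[{"tx":0.05,"ty":-0.15,"tz":0,"roll":-0.16,"gripper":1},{"tx":0.1,"ty":-0.3,"tz":0,"roll":-0.32,"gripper":1},{"tx":0.15,"ty":-0.45,"tz":0,"roll":-0.48,"gripper":1},{"tx":0.21,"ty":-0.6,"tz":0,"roll":-0.64,"gripper":1},{"tx":0.26,"ty":-0.75,"tz":0,"roll":-0.8,"gripper":1}]'

```text
time_s: 5.68
tool_pos: [0.5829, 0.1121, 0.2394]
tcp_rot: [[-0.789, 0.614, -0.004], [0.614, 0.789, 0.001], [0.004, -0.002, -1.0]]
ft_force: [1.2, -0.1, -5.4]
width: 0.0224
gripper_force: 60.7
```

>>> step_arm --rows '[{"tx":0.05,"ty":-0.15,"tz":0,"roll":-0.16,"gripper":1},{"tx":0.1,"ty":-0.3,"tz":0,"roll":-0.32,"gripper":1},{"tx":0.15,"ty":-0.45,"tz":0,"roll":-0.48,"gripper":1},{"tx":0.165,"ty":-0.506,"tz":0,"roll":-0.568,"gripper":1},{"tx":0.165,"ty":-0.506,"tz":0,"roll":-0.568,"gripper":1}]'

```text
time_s: 6.3
tool_pos: [0.6323, -0.0396, 0.2391]
tcp_rot: [[-0.313, 0.95, -0.004], [0.95, 0.313, 0.002], [0.003, -0.004, -1.0]]
ft_force: [-0.7, 1.1, -6.7]
width: 0.0223
gripper_force: 60.8
```

```bash
python3 - <<'E'
from h import *
o=get_obs(); print(o['time_s'],o['tool_pos'],o['tcp_rot'],o['width'],o['ft_force'],o['ft_torque'],o['joint_pos'])
for n in('top','side','wrist'):
  p=snapshot(n); print(n);bar(p,o['tool_pos'][2]+.012); save(p,n+'2')
E
python3 -c "
import cv2,numpy as np
w=cv2.imread('pics/wrist2.png');s=cv2.imread('pics/side2.png')[110:290,180:360]
cv2.imwrite('pics/c3.png',np.hstack([cv2.resize(w,(480,384)),cv2.resize(s,(320,384))]))"
```

```text
6.3 [ 0.6323 -0.0396  0.2391] [[-0.3132  0.9497 -0.0042]
 [ 0.9497  0.3132  0.0016]
 [ 0.0028 -0.0035 -1.    ]] 0.022326992801820163 [-0.6726  1.1069 -6.726 ] [ 0.0663  0.0029 -0.0209] [-14.3178  17.5225  82.4411   0.0279  80.2943 -32.5729]
top
bar 0.68 ((702.1163940429688, 270.7738037109375), (30.26482391357422, 221.02947998046875), 85.13365173339844) ang 175.13365
bar 0.63 ((650.0234985351562, -105.87442779541016), (28.15089225769043, 60.92605209350586), 24.543649673461914) ang 114.543655
bar 0.6 ((465.71002197265625, 401.4715881347656), (117.83959197998047, 17.943920135498047), 10.85667896270752) ang 10.856678
side
bar 0.7 ((642.7469482421875, -82.78113555908203), (32.15460968017578, 130.12417602539062), 16.882537841796875) ang 106.88254
bar 0.58 ((763.022705078125, 51.507083892822266), (38.5920295715332, 83.1111068725586), 83.49995422363281) ang 173.49995
bar 0.56 ((483.57635498046875, 174.55691528320312), (106.20111083984375, 21.878620147705078), 13.78389835357666) ang 13.783896
wrist
bar 0.68 ((626.5022583007812, -18.404273986816406), (25.108226776123047, 155.53160095214844), 18.294626235961914) ang 108.29463
bar 0.5 ((608.10205078125, 10.100326538085938), (87.55986022949219, 125.74667358398438), 17.699792861938477) ang 107.69979
```

View pics/c3.png

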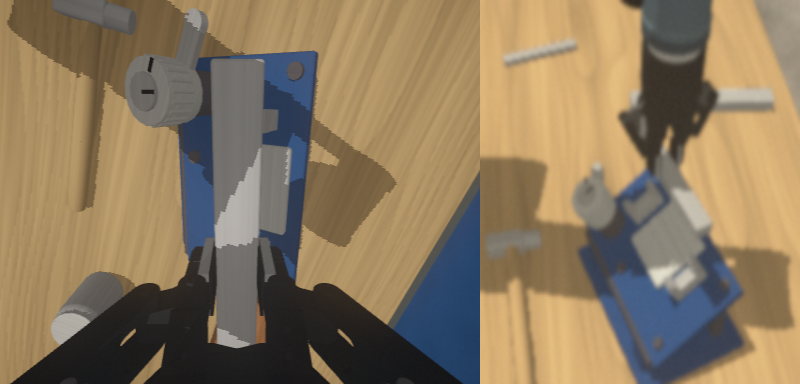

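>>> step_arm --rows '[{"tx":0,"ty":0,"tz":-0.15,"roll":0,"gripper":1},{"tx":0,"ty":0,"tz":-0.2,"roll":0,"gripper":1},{"tx":0,"ty":0,"tz":-0.2,"roll":0,"gripper":1},{"tx":0,"ty":0,"tz":-0.2,"roll":0,"gripper":1}]'

```text
time_s: 7.1
tool_pos: [0.6343, -0.0388, 0.1836]
tcp_rot: [[-0.315, 0.949, 0.002], [0.949, 0.315, -0.001], [-0.001, 0.002, -1.0]]
ft_force: [0.7, -0.9, -6.2]
width: 0.0226
gripper_force: 60.7
```

Run:
```python
from h import *
o=get_obs(); print(o['time_s'],o['tool_pos'],o['tcp_rot'][:,1],o['width'],o['ft_force'],o['ft_torque'])
p=snapshot('wrist');save(p,'w3')
Y=np.radians(18.3);R=np.array([[np.cos(Y),-np.sin(Y),0],[np.sin(Y),np.cos(Y),0],[0,0,1]])
for n in('wrist','side'):
  if n=='side': p=snapshot('side');save(p,'s3')
  for t,l in dict(fixture=(0,0,0),seat=(-.01,0,.122),support_far=(-.01,-.065,.122),support_near=(-.01,.065,.122),collar_axis=(-.0842,.086,.1346)).items():
    for m in mark_of(p,t)[:1]: print(n,t,m['conf'],(R.T@(np.array(m['centre'])-[.648,-.0333,0])-l)*1000)
  bar(p,o['tool_pos'][2]+.014)
```

```text
7.1 [ 0.6343 -0.0388  0.1836] [0.949  0.3152 0.0021] 0.0226209368149741 [ 0.6841 -0.9424 -6.2469] [ 0.0517 -0.0067 -0.0021]
wrist fixture 0.85 [-3.6699  0.6871  1.5   ]
wrist collar_axis 0.56 [ 3.3924 -0.7137 -4.    ]
bar 0.76 ((627.761474609375, -18.41985321044922), (24.26273536682129, 150.870361328125), 18.27052879333496) ang 108.27053
side fixture 0.84 [-1.3584 -0.604  -2.5   ]
side seat 0.8 [-0.976   1.2074 -1.8   ]
side support_far 0.73 [-0.2813 -0.4835 -0.4   ]
side support_near 0.96 [-0.9343 -0.9262  2.7   ]
side collar_axis 0.92 [-0.5331  1.1112  0.8   ]
bar 0.72 ((776.6464233398438, 114.80693054199219), (46.0579719543457, 112.87505340576172), 83.43115997314453) ang 173.43117
bar 0.66 ((677.9864501953125, -364.52423095703125), (82.90739440917969, 124.41576385498047), 0.3479786813259125) ang 90.34798
bar 0.65 ((644.2605590820312, -87.87567901611328), (29.050783157348633, 125.30062866210938), 18.10749626159668) ang 108.107475
bar 0.52 ((483.1083984375, 246.90647888183594), (119.2525405883789, 30.17888069152832), 9.966719627380371) ang 9.966724
```

>>> step_arm --rows '[{"tx":-0.01,"ty":0.002,"tz":-0.05,"roll":0,"gripper":1},{"tx":-0.01,"ty":0.002,"tz":-0.1,"roll":0,"gripper":1},{"tx":-0.01,"ty":0.002,"tz":-0.13,"roll":0,"gripper":1},{"tx":-0.01,"ty":0.002,"tz":-0.13,"roll":0,"gripper":1},{"tx":-0.01,"ty":0.002,"tz":-0.13,"roll":0,"gripper":1}]'

```text
time_s: 8.43
tool_pos: [0.6307, -0.0382, 0.1432]
tcp_rot: [[-0.315, 0.949, 0.001], [0.949, 0.315, -0.0], [-0.0, 0.0, -1.0]]
ft_force: [-0.4, -0.8, -5.9]
width: 0.0226
gripper_force: 60.7
```

>>> step_arm --rows '[{"tx":0.003,"ty":0.001,"tz":-0.01,"roll":0,"gripper":1},{"tx":0.003,"ty":0.001,"tz":-0.02,"roll":0,"gripper":1},{"tx":0.003,"ty":0.001,"tz":-0.025,"roll":0,"gripper":1},{"tx":0.003,"ty":0.001,"tz":-0.025,"roll":0,"gripper":1}]'

```text
time_s: 8.93
tool_pos: [0.631, -0.0378, 0.1352]
tcp_rot: [[-0.315, 0.949, -0.0], [0.949, 0.315, 0.0], [0.0, -0.0, -1.0]]
ft_force: [-0.1, -0.3, -6.3]
width: 0.0223
gripper_force: 60.8
```

>>> step_arm --rows '[{"tx":0,"ty":0,"tz":-0.008,"roll":0,"gripper":1},{"tx":0,"ty":0,"tz":-0.012,"roll":0,"gripper":1},{"tx":0,"ty":0,"tz":-0.012,"roll":0,"gripper":1}]'

```text
time_s: 9.3
tool_pos: [0.6311, -0.0378, 0.1316]
tcp_rot: [[-0.315, 0.949, -0.0], [0.949, 0.315, 0.0], [0.0, -0.0, -1.0]]
ft_force: [1.0, 0.1, -6.6]
width: 0.0223
gripper_force: 60.8
```

>>> step_arm --rows '[{"tx":0,"ty":0,"tz":-0.006,"roll":0,"gripper":1},{"tx":0,"ty":0,"tz":-0.006,"roll":0,"gripper":1}]'

```text
time_s: 9.55
tool_pos: [0.6311, -0.0378, 0.1298]
tcp_rot: [[-0.315, 0.949, -0.0], [0.949, 0.315, 0.0], [0.0, -0.0, -1.0]]
ft_force: [0.2, 0.3, -6.7]
width: 0.0223
gripper_force: 60.8
```

>>> step_arm --rows '[{"tx":0,"ty":0,"tz":-0.004,"roll":0,"gripper":1},{"tx":0,"ty":0,"tz":-0.004,"roll":0,"gripper":1}]'

```text
time_s: 9.8
tool_pos: [0.6311, -0.0378, 0.1286]
tcp_rot: [[-0.315, 0.949, -0.0], [0.949, 0.315, 0.0], [0.0, -0.0, -1.0]]
ft_force: [0.2, -0.3, -6.4]
width: 0.0224
gripper_force: 60.8
```

>>> step_arm --rows '[{"tx":0,"ty":0,"tz":-0.004,"roll":0,"gripper":1},{"tx":0,"ty":0,"tz":-0.004,"roll":0,"gripper":1}]'

```text
time_s: 10.05
tool_pos: [0.6311, -0.0378, 0.1275]
tcp_rot: [[-0.315, 0.949, -0.0], [0.949, 0.315, 0.0], [0.0, -0.0, -1.0]]
ft_force: [-0.3, 0.0, -6.4]
width: 0.0223
gripper_force: 60.8
```

>>> step_arm --rows '[{"tx":0,"ty":0,"tz":-0.003,"roll":0,"gripper":1},{"tx":0,"ty":0,"tz":-0.003,"roll":0,"gripper":1}]'

```text
time_s: 10.3
tool_pos: [0.6313, -0.0378, 0.1269]
tcp_rot: [[-0.315, 0.949, 0.0], [0.949, 0.315, -0.0], [-0.0, 0.0, -1.0]]
ft_force: [-0.8, -0.1, -4.8]
width: 0.0223
gripper_force: 61.1
```

>>> step_arm --rows '[{"tx":0,"ty":0,"tz":-0.002,"roll":0,"gripper":1},{"tx":0,"ty":0,"tz":-0.002,"roll":0,"gripper":0.73},{"tx":0,"ty":0,"tz":-0.002,"roll":0,"gripper":0.72}]'

```text
time_s: 10.68
tool_pos: [0.6314, -0.0379, 0.1265]
tcp_rot: [[-0.315, 0.949, 0.001], [0.949, 0.315, -0.0], [-0.0, 0.001, -1.0]]
ft_force: [-2.1, 0.4, 0.4]
width: 0.0244
gripper_force: 4.1
```

>>> step_arm --rows '[{"tx":0,"ty":0,"tz":0,"roll":0,"gripper":0.71},{"tx":0,"ty":0,"tz":0,"roll":0,"gripper":0.7}]'

```text
time_s: 10.92
tool_pos: [0.6318, -0.038, 0.1265]
tcp_rot: [[-0.315, 0.949, 0.001], [0.949, 0.315, -0.0], [-0.001, 0.001, -1.0]]
ft_force: [-0.2, -0.4, -0.6]
width: 0.0254
gripper_force: 0.1
```

Run:
```python
from h import *
o=get_obs(); print(o['width'],o['ft_force'])
p=snapshot('wrist');bar(p,.140)
s=snapshot('side')
a=cv2.resize(p['pixels'][:300,150:400],(500,600),interpolation=3);b=cv2.resize(s['pixels'][170:270,240:290],(300,600),interpolation=3)
cv2.imwrite('pics/c4.png',np.hstack([a,b])[:,:,::-1])
```

```text
0.0254464273647637 [-0.2047 -0.4138 -0.5832]
bar 0.62 ((624.4971313476562, -17.90460968017578), (24.43653106689453, 151.83079528808594), 18.066959381103516) ang 108.06697
bar 0.31 ((601.0082397460938, 6.0200958251953125), (156.27157592773438, 131.7696075439453), 17.685489654541016) ang 17.68549
```

View pics/c4.png

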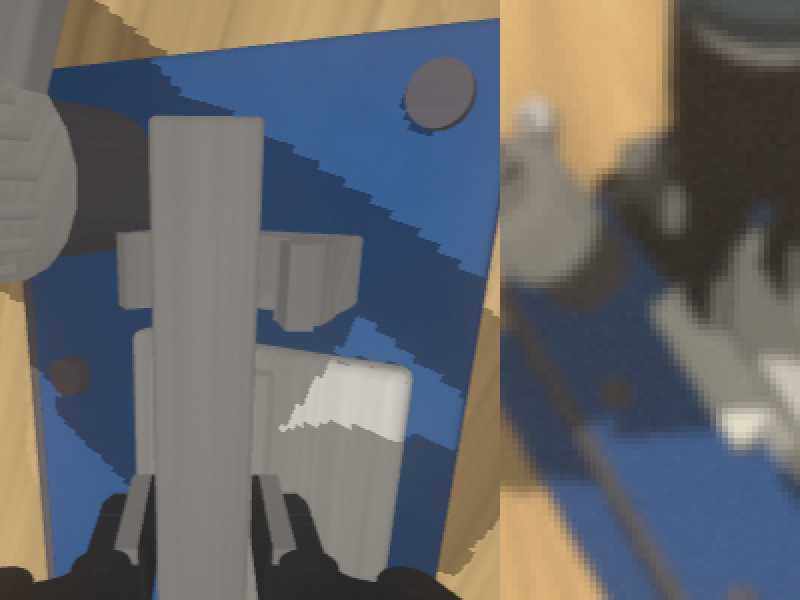

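Run:
```python
from h import *
p=snapshot('wrist'); o=get_obs(); print(o['tool_pos'])
Y=np.radians(18.3);R=np.array([[np.cos(Y),-np.sin(Y),0],[np.sin(Y),np.cos(Y),0],[0,0,1]])
c,s=np.cos(np.pi/6),.5
def P(x,y,z): return (proj(p,R@np.array([-.010+x*c-z*s,y,.122+x*s+z*c])+[.6475,-.0335,0])-[150,0])*2
for n,a in dict(wall0=(.0145,.056,0),wall10=(.0145,.056,.01),wall10b=(.0145,.074,.01),top17=(.0185,.056,.017),lowwall10=(-.0145,.074,.01),lowtop=(-.0185,.074,.017),wpcorner=(.0425,.0425,-.010),wplow=(-.0425,.0425,-.01),ribend=(.008,.0375,-.003),faceUp=(.075,.12,-.02)).items(): print(n,P(*a).round())
# flat bar end top corners expected for xc
for xc in(-.0075,-.0055):
  for e in(-.012,.012):
    print(xc,e,[((proj(p,R@np.array([-.010+xc+e,.1+.0,.122+z])+[.6475,-.0335,0])-[150,0])*2).round() for z in(.004,.020)])
```

```text
[ 0.6315 -0.0379  0.1263]
wall0 [283. 310.]
wall10 [267. 317.]
wall10b [270. 237.]
top17 [270. 325.]
lowwall10 [160. 232.]
lowtop [130. 233.]
wpcorner [404. 370.]
wplow [124. 329.]
ribend [262. 375.]
faceUp [641. -14.]
-0.0075 -0.012 [array([148., 114.]), array([141., 103.])]
-0.0075 0.012 [array([255., 114.]), array([261., 104.])]
-0.0055 -0.012 [array([157., 114.]), array([151., 103.])]
-0.0055 0.012 [array([264., 114.]), array([271., 104.])]
```

>>> step_arm --rows '[{"tx":0,"ty":0,"tz":0,"roll":0,"gripper":1},{"tx":0,"ty":0,"tz":0,"roll":0,"gripper":1},{"tx":0,"ty":0,"tz":0.01,"roll":0,"gripper":1},{"tx":0.004,"ty":0.01,"tz":0.01,"roll":0,"gripper":1},{"tx":0.004,"ty":0.01,"tz":0.01,"roll":0,"gripper":1}]'

```text
time_s: 11.75
tool_pos: [0.6318, -0.0343, 0.1281]
tcp_rot: [[-0.315, 0.949, -0.002], [0.949, 0.315, 0.001], [0.001, -0.001, -1.0]]
ft_force: [-0.5, 0.1, -6.4]
width: 0.0225
gripper_force: 59.0
```

>>> step_arm --rows '[{"tx":0,"ty":0,"tz":-0.005,"roll":0,"gripper":1},{"tx":0,"ty":0,"tz":-0.009,"roll":0,"gripper":1},{"tx":0,"ty":0,"tz":-0.009,"roll":0,"gripper":1}]'

```text
time_s: 12.12
tool_pos: [0.6321, -0.0344, 0.1275]
tcp_rot: [[-0.315, 0.949, -0.001], [0.949, 0.315, 0.0], [0.001, -0.0, -1.0]]
ft_force: [-6.6, 2.6, 4.7]
width: 0.0222
gripper_force: 60.3
```

>>> step_arm --rows '[{"tx":0,"ty":0,"tz":0,"roll":0,"gripper":0.73},{"tx":0,"ty":0,"tz":0,"roll":0,"gripper":0.71},{"tx":0,"ty":0,"tz":0,"roll":0,"gripper":0.7}]'

```text
time_s: 12.5
tool_pos: [0.6322, -0.0348, 0.1264]
tcp_rot: [[-0.315, 0.949, -0.0], [0.949, 0.315, 0.0], [0.0, -0.0, -1.0]]
ft_force: [-4.9, 0.6, -0.3]
width: 0.0257
gripper_force: 1.8
```

>>> step_arm --rows '[{"tx":0,"ty":0,"tz":0,"roll":0,"gripper":0.69},{"tx":0,"ty":0,"tz":0,"roll":0,"gripper":0.68},{"tx":0,"ty":0,"tz":0,"roll":0,"gripper":0.67},{"tx":0,"ty":0,"tz":0,"roll":0,"gripper":0.66}]'

```text
time_s: 13.0
tool_pos: [0.633, -0.035, 0.1267]
tcp_rot: [[-0.315, 0.949, 0.001], [0.949, 0.315, -0.0], [-0.001, 0.001, -1.0]]
ft_force: [0.2, 0.5, -0.3]
width: 0.0292
gripper_force: 0.0
```

Run:
```python
from h import *
o=get_obs(); print(o['tool_pos'],o['width'],o['ft_force'])
p=snapshot('wrist');bar(p,.140)
a=cv2.resize(p['pixels'][:300,150:400],(500,600),interpolation=3)
cv2.imwrite('pics/c5.png',a[:,:,::-1])
```

```text
[ 0.633  -0.035   0.1267] 0.029232414389644037 [ 0.2292  0.5058 -0.2559]
bar 0.6 ((624.4321899414062, -15.094734191894531), (24.929706573486328, 152.696533203125), 18.024030685424805) ang 108.024025
```

View pics/c5.png

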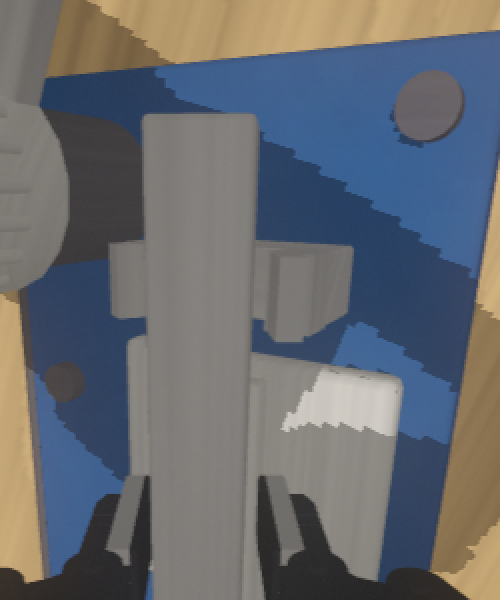

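>>> step_arm --rows '[{"tx":0,"ty":0,"tz":0.006,"roll":0,"gripper":0.65},{"tx":0.003,"ty":0.001,"tz":0.006,"roll":0,"gripper":0.65},{"tx":0.006,"ty":0.002,"tz":0.006,"roll":0,"gripper":0.65},{"tx":0.009,"ty":0.003,"tz":0.006,"roll":0,"gripper":0.65},{"tx":0.009,"ty":0.003,"tz":0.006,"roll":0,"gripper":0.65}]'

```text
time_s: 13.72
tool_pos: [0.6341, -0.0343, 0.1282]
tcp_rot: [[-0.315, 0.949, -0.003], [0.949, 0.315, -0.001], [0.0, -0.003, -1.0]]
ft_force: [-5.2, -2.4, 4.1]
width: 0.03
gripper_force: 3.0
```

Run:
```python
from h import *
o=get_obs(); print(o['tool_pos'],o['width'],o['ft_force'])
p=snapshot('wrist')
a=cv2.resize(p['pixels'][:300,150:400],(500,600),interpolation=3)
cv2.imwrite('pics/c6.png',a[:,:,::-1])
```

```text
[ 0.6341 -0.0343  0.1282] 0.029974147786008477 [-5.1955 -2.4094  4.0888]
```

View pics/c6.png

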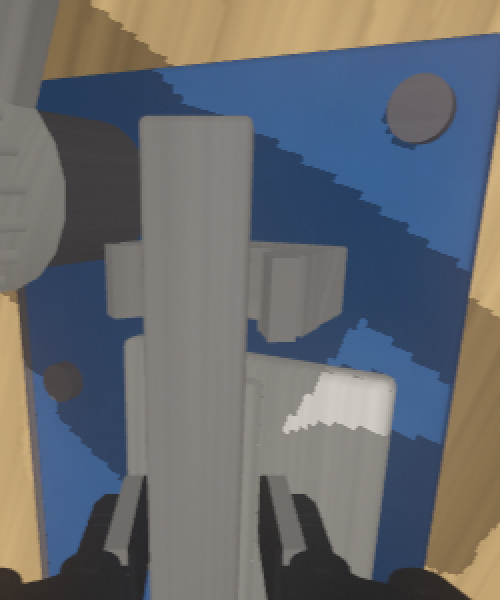

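>>> step_arm --rows '[{"tx":0.004,"ty":0.0013,"tz":0,"roll":0,"gripper":0.65},{"tx":0.008,"ty":0.0026,"tz":0,"roll":0,"gripper":0.65},{"tx":0.008,"ty":0.0026,"tz":0,"roll":0,"gripper":0.65}]'

```text
time_s: 14.15
tool_pos: [0.6342, -0.0341, 0.127]
tcp_rot: [[-0.315, 0.949, -0.008], [0.949, 0.315, -0.001], [0.001, -0.008, -1.0]]
ft_force: [-12.0, -5.3, 4.7]
width: 0.0298
gripper_force: 6.5
```

```bash
cat >> h.py <<'E'
Y=np.radians(18.3);RF=np.array([[np.cos(Y),-np.sin(Y),0],[np.sin(Y),np.cos(Y),0],[0,0,1]])
def S(x,y,z,o=(.6475,-.0335,0)):
    c,s=np.cos(np.pi/6),.5
    return RF@np.array([-.010+x*c-z*s,y,.122+x*s+z*c])+o
E
python3 - <<'E'
from h import *
o=get_obs(); print(o['tool_pos'],o['width'],o['ft_force'])
p=snapshot('wrist');bar(p,.140)
g=cv2.cvtColor(p['pixels'],7)
for v in (60,75,90,105,165): # row edges in full-res
    r=cv2.GaussianBlur(g,(3,3),0)[v].astype(int); d=abs(np.diff(r)); print(v,[(i,int(np.diff(r)[i])) for i in range(180,360) if d[i]>6])
print('wp',proj(p,S(.0425,.0425,-.01)),proj(p,S(-.0425,.0425,-.01)))
for x in(-.0145,.0145): print('w10',proj(p,S(x,.065,.01)))
save(p,'w7')
E
```

```text
[ 0.6342 -0.0341  0.127 ] 0.029796165121597214 [-11.9701  -5.2604   4.7258]
60 [(218, 13), (219, 22), (220, 18), (221, 7), (274, -7), (275, -11), (276, -8), (340, -8), (341, -9), (343, 12), (344, 9)]
75 [(218, 12), (219, 21), (220, 17), (221, 7), (274, -7), (276, -8), (277, -15), (278, -15), (292, 8), (293, 7)]
90 [(180, -19), (181, -23), (182, -11), (218, 8), (219, 20), (220, 21), (221, 9), (274, -7), (276, -15), (277, -17), (278, -7), (320, 11), (321, 12)]
105 [(180, -17), (181, -24), (182, -13), (218, 7), (219, 21), (220, 22), (221, 9), (274, -7), (275, -11), (276, -15), (277, -12), (347, 7)]
165 [(220, 16), (221, 22), (222, 14), (272, -7), (273, -13), (274, -16), (275, -7), (277, 15), (278, 13), (283, 7), (306, -9), (307, -11), (308, -11), (327, 11), (328, 9), (336, -9), (337, -8)]
wp [343.309  190.0464] [207.0798 168.8503]
w10 [223.4185 140.2519]
w10 [275.2017 145.0028]
```

Run:
```python
from h import *
p=snapshot('top'); s=snapshot('side'); save(s,'s7')
for n,q in(('top0',p),('side0',s)):
    im=cv2.imread(f'pics/{n}.png').astype(int)
    m=((im[:,:,0]-im[:,:,2])>25).astype(np.uint8)
    k,l,st,c=cv2.connectedComponentsWithStats(m); 
    u0,v0=proj(q,S(.03,-.0,-.02)); 
    j=[i for i in range(1,k) if st[i][4]>800]; print(n,[st[i] for i in j])
    # search upslope edge: for samples along y, walk along x on face plane until mask ends
    for name,xs in(('up',np.arange(.04,.12,.0003)),('low',np.arange(-.03,-.12,-.0003))):
        pts=[]
        for y in np.arange(-.10,.105,.008):
            if name=='low' and y>.03: continue
            vals=[cv2.remap(((im[:,:,0]-im[:,:,2])).astype(np.float32),*[np.array([[a]],np.float32) for a in proj(q,S(x,y,-.02))],1)[0,0] for x in xs]
            v=np.array(vals); i=np.argmax(v<10)
            if i>0: pts.append((y,xs[i]))
        pts=np.array(pts)
        if len(pts)<5: print(name,'few',len(pts)); continue
        co=np.polyfit(*pts.T,1); 
        res=pts[:,1]-np.polyval(co,pts[:,0]); ok=abs(res)<.0025; co=np.polyfit(*pts[ok].T,1)
        print(n,name,'yawcorr deg',-np.degrees(np.arctan(co[0]*.866)),'x0',co[1],ok.sum(),res.std())
a=cv2.resize(s['pixels'][190:260,250:320],(600,600),interpolation=2)
cv2.imwrite('pics/c7.png',a[:,:,::-1])
```

```text
top0 [array([    0,     0,   512,    59, 18424], dtype=int32), array([ 248,  161,   93,   63, 2745], dtype=int32)]
top0 up yawcorr deg -0.8658661295311536 x0 0.05766365384615394 15 0.00019203365089724058
top0 low yawcorr deg 3.7161412277625177 x0 -0.09960000000000027 2 0.008481885488692938
side0 [array([   0,    0,   39,  136, 2815], dtype=int32), array([  343,     0,   169,   334, 32736], dtype=int32), array([ 213,   21,   41,   52, 1147], dtype=int32), array([ 249,  185,   77,   98, 2390], dtype=int32)]
side0 up yawcorr deg -0.7043234829427829 x0 0.05451727738962396 13 0.00011778114073913788
side0 low yawcorr deg 1.158663830521724e-13 x0 -0.09570000000000049 2 0.007066069397811945
```

View pics/c7.png

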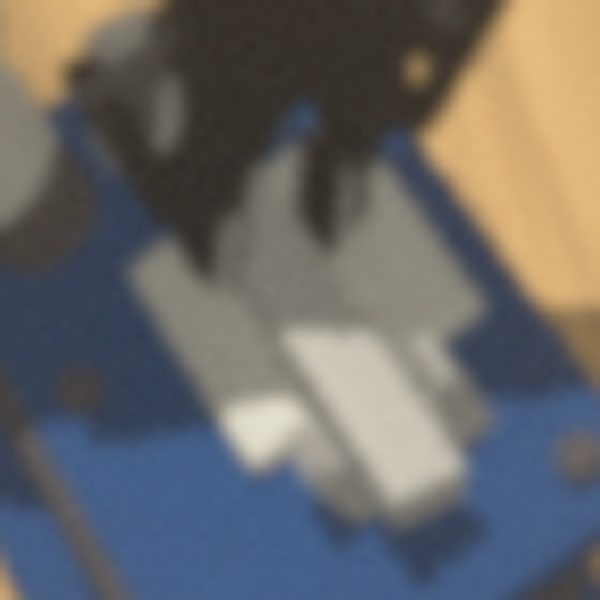

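>>> step_arm --rows '[{"tx":-0.012,"ty":-0.003,"tz":0,"roll":0,"gripper":0.65},{"tx":-0.022,"ty":-0.006,"tz":0,"roll":0,"gripper":0.66},{"tx":-0.022,"ty":-0.006,"tz":0,"roll":0,"gripper":0.66}]'

```text
time_s: 14.72
tool_pos: [0.6311, -0.0349, 0.1284]
tcp_rot: [[-0.315, 0.949, 0.001], [0.949, 0.315, 0.0], [-0.0, 0.001, -1.0]]
ft_force: [0.7, -0.2, 0.6]
width: 0.0291
gripper_force: 0.0
```

>>> step_arm --rows '[{"tx":0,"ty":0,"tz":-0.005,"roll":0,"gripper":1},{"tx":0,"ty":0,"tz":-0.005,"roll":0,"gripper":1},{"tx":0,"ty":0,"tz":0.015,"roll":0,"gripper":1},{"tx":0.006,"ty":0.002,"tz":0.015,"roll":-0.0135,"gripper":1},{"tx":0.006,"ty":0.002,"tz":0.015,"roll":-0.0135,"gripper":1}]'

```text
time_s: 15.35
tool_pos: [0.6322, -0.0341, 0.1316]
tcp_rot: [[-0.301, 0.954, -0.002], [0.954, 0.301, 0.0], [0.001, -0.001, -1.0]]
ft_force: [0.9, 0.2, -6.3]
width: 0.023
gripper_force: 57.2
```

>>> step_arm --rows '[{"tx":0,"ty":0,"tz":-0.008,"roll":0,"gripper":1},{"tx":0,"ty":0,"tz":-0.012,"roll":0,"gripper":1},{"tx":0,"ty":0,"tz":-0.012,"roll":0,"gripper":1}]'

```text
time_s: 15.72
tool_pos: [0.6326, -0.0343, 0.1295]
tcp_rot: [[-0.302, 0.953, -0.0], [0.953, 0.302, 0.0], [0.0, -0.0, -1.0]]
ft_force: [-3.2, 0.4, 1.0]
width: 0.023
gripper_force: 58.7
```

>>> step_arm --rows '[{"tx":0,"ty":0,"tz":0,"roll":0,"gripper":0.73},{"tx":0,"ty":0,"tz":0,"roll":0,"gripper":0.71},{"tx":0,"ty":0,"tz":0,"roll":0,"gripper":0.7}]'

```text
time_s: 16.1
tool_pos: [0.6327, -0.0343, 0.1291]
tcp_rot: [[-0.301, 0.953, 0.0], [0.953, 0.301, -0.0], [-0.0, 0.0, -1.0]]
ft_force: [-1.8, 1.9, -0.7]
width: 0.0258
gripper_force: 4.6
```

>>> step_arm --rows '[{"tx":0,"ty":0,"tz":0.003,"roll":0,"gripper":0.69},{"tx":0.003,"ty":0.001,"tz":0.003,"roll":0,"gripper":0.68},{"tx":0.003,"ty":0.001,"tz":0.003,"roll":0,"gripper":0.67},{"tx":0.003,"ty":0.001,"tz":0.003,"roll":0,"gripper":0.66}]'

```text
time_s: 16.6
tool_pos: [0.6335, -0.0343, 0.1298]
tcp_rot: [[-0.301, 0.954, -0.0], [0.954, 0.301, -0.0], [-0.0, -0.0, -1.0]]
ft_force: [-3.6, -1.8, -1.5]
width: 0.0291
gripper_force: 2.1
```

Run:
```python
from h import *
o=get_obs(); print(o['tool_pos'],o['width'],o['ft_force'])
p=snapshot('wrist');bar(p,.140);save(p,'w8')
s=snapshot('side')
a=cv2.resize(p['pixels'][:300,190:320],(260,600),interpolation=3);b=cv2.resize(s['pixels'][195:255,260:310],(500,600),interpolation=2)
cv2.imwrite('pics/c8.png',np.hstack([a,b])[:,:,::-1])
```

```text
[ 0.6335 -0.0343  0.1298] 0.029134714496589862 [-3.5796 -1.7842 -1.4942]
bar 0.58 ((626.6373291015625, -15.59527587890625), (25.831787109375, 155.7270965576172), 16.896289825439453) ang 106.89627
```

View pics/c8.png

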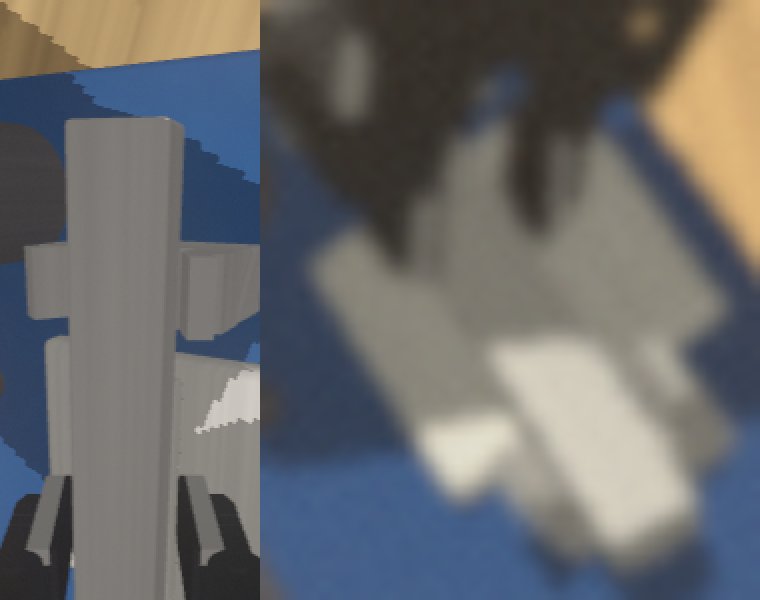

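>>> step_arm --rows '[{"tx":0.003,"ty":0.001,"tz":0,"roll":0,"gripper":0.65},{"tx":0.006,"ty":0.002,"tz":0,"roll":0,"gripper":0.64},{"tx":0.006,"ty":0.002,"tz":0,"roll":0,"gripper":0.63}]'

```text
time_s: 17.12
tool_pos: [0.6348, -0.0337, 0.1298]
tcp_rot: [[-0.301, 0.953, -0.002], [0.953, 0.301, -0.0], [0.0, -0.002, -1.0]]
ft_force: [-5.8, -2.3, -2.0]
width: 0.0318
gripper_force: 3.2
```

Run:
```python
from h import *
o=get_obs(); print(o['tool_pos'],o['width'],o['ft_force'])
p=snapshot('wrist');bar(p,.140);save(p,'w9')
g=cv2.GaussianBlur(cv2.cvtColor(p['pixels'],7),(3,3),0)
for v in (70,90,110):
    r=g[v].astype(int); print(v,r[214:290].tolist())
```

```text
[ 0.6348 -0.0337  0.1298] 0.031755541238432994 [-5.8158 -2.2979 -1.9516]
bar 0.67 ((626.6519165039062, -15.844024658203125), (26.512121200561523, 156.41758728027344), 16.9150333404541) ang 106.915054
bar 0.35 ((549.4889526367188, 29.53821563720703), (74.38858032226562, 58.0965461730957), 28.410640716552734) ang 28.410627
70 [60, 61, 60, 60, 67, 88, 110, 120, 121, 121, 121, 121, 120, 120, 119, 119, 119, 119, 119, 120, 120, 121, 121, 122, 122, 123, 124, 124, 124, 124, 124, 124, 124, 123, 122, 122, 121, 122, 122, 123, 124, 124, 123, 123, 123, 124, 124, 123, 122, 122, 121, 121, 121, 122, 122, 122, 120, 116, 110, 107, 107, 108, 108, 107, 100, 84, 69, 66, 69, 70, 72, 78, 84, 87, 90, 93]
90 [64, 64, 64, 65, 67, 80, 100, 116, 122, 122, 122, 122, 122, 121, 120, 120, 119, 119, 120, 120, 121, 122, 122, 123, 123, 123, 124, 124, 125, 125, 125, 125, 124, 123, 123, 122, 122, 123, 123, 124, 124, 124, 124, 123, 124, 124, 124, 123, 123, 122, 122, 122, 122, 122, 122, 122, 118, 112, 108, 108, 109, 109, 108, 103, 88, 70, 63, 63, 63, 63, 63, 63, 63, 63, 63, 62]
110 [64, 64, 63, 63, 64, 73, 94, 114, 122, 123, 123, 123, 122, 122, 122, 121, 121, 120, 120, 121, 122, 122, 123, 123, 124, 124, 124, 125, 125, 126, 126, 125, 124, 124, 123, 122, 122, 123, 125, 125, 124, 124, 124, 124, 124, 125, 124, 123, 123, 122, 122, 122, 122, 123, 122, 120, 115, 110, 109, 109, 109, 109, 105, 91, 72, 64, 64, 63, 63, 63, 63, 63, 63, 63, 63, 63]
```

>>> step_arm --rows '[{"tx":-0.004,"ty":-0.001,"tz":0,"roll":0,"gripper":0.63},{"tx":-0.008,"ty":-0.002,"tz":0,"roll":0,"gripper":0.63},{"tx":-0.008,"ty":-0.002,"tz":0,"roll":0,"gripper":0.63}]'

```text
time_s: 17.6
tool_pos: [0.6342, -0.0339, 0.1309]
tcp_rot: [[-0.302, 0.953, 0.003], [0.953, 0.302, -0.0], [-0.001, 0.003, -1.0]]
ft_force: [0.7, -0.6, 0.6]
width: 0.032
gripper_force: 0.0
```

```bash
cat >> h.py <<'E'
def prof(p,v):
    g=cv2.GaussianBlur(cv2.cvtColor(p['pixels'],7),(3,3),0)[v].astype(int); d=np.diff(g)
    print(v,[(i,int(d[i])) for i in range(205,295) if abs(d[i])>3])
E
python3 - <<'E'
from h import *
o=get_obs(); print(o['tool_pos'],o['width'],o['ft_force'])
p=snapshot('wrist');bar(p,.140);save(p,'w10')
for v in (70,100): prof(p,v)
E
```

```text
[ 0.6342 -0.0339  0.1309] 0.03204496029047099 [ 0.7249 -0.581   0.5545]
bar 0.71 ((626.3717651367188, -16.35590362548828), (25.75662612915039, 156.58041381835938), 17.36739158630371) ang 107.36739
70 [(216, 12), (217, 22), (218, 16), (219, 6), (263, -4), (276, -14), (277, -22), (278, -9), (283, 4), (284, 8), (285, 9)]
100 [(217, 13), (218, 21), (219, 16), (220, 5), (262, -4), (263, -4), (275, -15), (276, -20), (277, -10)]
```

Run:
```python
from h import *
p=snapshot('wrist')
s=snapshot('side')
for dx in(-.0025,0):
  for th in (20,25,30):
    t=np.radians(th-30)
    # rotate about up-slope bottom corner
    out=[]
    for a,b in((-.024,.016),(0,.016),(0,0)):
        X=np.cos(t)*a-np.sin(t)*b+.012+dx; Z=np.sin(t)*a+np.cos(t)*b
        out.append([np.interp(v,*zip(*sorted([tuple(proj(p,S(X,y,Z))[::-1]) for y in(.06,.1)]))) for v in(70,100)])
    print(dx,th,np.array(out).T.round(1).tolist())
print('wp',proj(p,S(.0425,.0425,-.01)),proj(p,S(-.0425,.0425,-.01)))
a=cv2.resize(p['pixels'][40:240,180:360],(400,444),interpolation=3);b=cv2.resize(s['pixels'][195:255,260:310],(370,444),interpolation=2)
cv2.imwrite('pics/c9.png',np.hstack([a,b])[:,:,::-1])
```

```text
-0.0025 20 [[212.4, 263.6, 274.0], [213.9, 263.6, 273.7]]
-0.0025 25 [[212.0, 260.5, 274.0], [213.5, 260.6, 273.7]]
-0.0025 30 [[212.1, 257.5, 274.0], [213.6, 257.7, 273.7]]
0 20 [[216.9, 268.9, 278.9], [218.3, 268.8, 278.4]]
0 25 [[216.4, 265.8, 278.9], [217.9, 265.7, 278.4]]
0 30 [[216.4, 262.8, 278.9], [217.9, 262.8, 278.4]]
wp [340.4724 186.8662] [206.8834 168.4885]
```

View pics/c9.png

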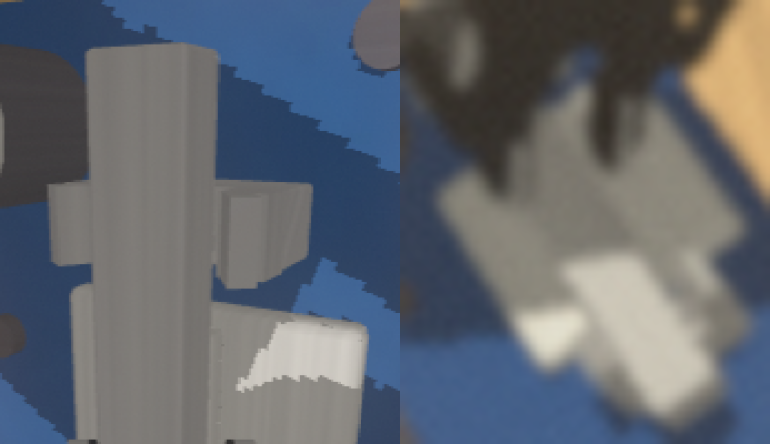

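>>> step_arm --rows '[{"tx":0,"ty":0,"tz":0.02,"roll":0,"gripper":0.62},{"tx":0,"ty":0,"tz":0.06,"roll":0,"gripper":0.62},{"tx":0,"ty":0,"tz":0.16,"roll":0,"gripper":0.62},{"tx":0,"ty":0,"tz":0.3,"roll":0,"gripper":0.8},{"tx":0,"ty":0,"tz":0.4,"roll":0,"gripper":1}]'

```text
time_s: 18.42
tool_pos: [0.6338, -0.0342, 0.2534]
tcp_rot: [[-0.301, 0.953, 0.003], [0.953, 0.301, -0.001], [-0.002, 0.003, -1.0]]
ft_force: [0.7, 0.8, 0.1]
width: 0.0014
gripper_force: 0.0
```

>>> step_arm --rows '[{"tx":-0.05,"ty":0.2,"tz":0,"roll":0,"gripper":1},{"tx":-0.1,"ty":0.4,"tz":0,"roll":0,"gripper":1},{"tx":-0.2,"ty":0.6,"tz":0,"roll":0,"gripper":1},{"tx":-0.24,"ty":0.75,"tz":0,"roll":0,"gripper":1},{"tx":-0.24,"ty":0.75,"tz":0,"roll":0,"gripper":1}]'

```text
time_s: 19.05
tool_pos: [0.5599, 0.1944, 0.2513]
tcp_rot: [[-0.306, 0.952, 0.001], [0.952, 0.306, 0.001], [0.001, 0.002, -1.0]]
ft_force: [1.1, -0.2, 0.4]
width: -0.0003
gripper_force: 0.0
```

Run:
```python
from h import *
o=get_obs(); print(o['time_s'],o['tool_pos'],o['width'],o['ft_force'],o['joint_pos'])
for n in('top','side','wrist'):
    p=snapshot(n); save(p,n+'11')
    for t in('collar_axis','nose_tip','seat','clamp_bar'):
        for m in mark_of(p,t)[:3]: 
            d=RF.T@(np.array(m['centre'])-[.638,-.0365,.122])*1000; 
            print(n,t,round(m['conf'],2),np.array(m['centre']),'rel',np.array([d[0]*.866+d[2]*.5,d[1],-d[0]*.5+d[2]*.866]).round(1))
    bar(p,.136)
a=cv2.imread('pics/top11.png')[160:240,240:340];b=cv2.imread('pics/side11.png')[180:260,230:310]
cv2.imwrite('pics/c10.png',np.hstack([cv2.resize(a,(450,360),interpolation=2),cv2.resize(b,(350,360),interpolation=2)]))
```

```text
19.05 [0.5599 0.1944 0.2513] -0.00032610518553679695 [ 1.0531 -0.23    0.4198] [  7.662   11.5947  88.2738   0.0471  80.043  -10.1855]
top collar_axis 0.88 [0.5425 0.0235 0.1365] rel [-55.   87.   48.5]
top collar_axis 0.18 [0.5589 0.0881 0.1275] rel [-28.4 143.1  22.8]
top nose_tip 0.76 [0.561  0.0892 0.1272] rel [-26.5 143.5  21.3]
top seat 0.81 [ 0.6381 -0.0345  0.1241] rel [1.7 1.9 1.5]
top clamp_bar 0.92 [0.7858 0.3248 0.0129] rel [ 165.2  296.6 -221.4]
top clamp_bar 0.73 [0.4827 0.4976 0.0056] rel [ -40.7  555.9 -110.9]
top clamp_bar 0.7 [ 0.6322 -0.0337  0.1293] rel [-0.4  4.5  8.6]
bar 0.96 ((629.8302001953125, -35.00413513183594), (28.683509826660156, 197.83724975585938), 18.01095199584961) ang 108.01095
bar 0.67 ((822.1432495117188, 293.3825988769531), (33.42418670654297, 94.55069732666016), 85.74378967285156) ang 175.7438
side collar_axis 0.94 [0.5416 0.0231 0.1339] rel [-57.1  86.9  46.7]
side nose_tip 0.94 [0.5546 0.0892 0.132 ] rel [-29.4 145.5  28.5]
side nose_tip 0.74 [ 0.6614 -0.1009  0.1255] rel [  3.5 -68.5   2. ]
side seat 0.59 [ 0.6356 -0.0317  0.122 ] rel [-0.7 
[... 197 characters left out ...]
, (48.57151794433594, 241.6417236328125), 85.28709411621094) ang 175.2871
bar 0.59 ((484.9162292480469, 327.41064453125), (128.1182098388672, 28.8640193939209), 12.19087028503418) ang 12.190883
bar 0.36 ((612.7379760742188, -70.49075317382812), (182.6287384033203, 323.06842041015625), 17.357006072998047) ang 107.35701
wrist nose_tip 0.71 [0.5562 0.0936 0.128 ] rel [-28.9 149.2  23.6]
wrist clamp_bar 0.93 [0.7906 0.3319 0.0103] rel [ 169.8  301.9 -227. ]
bar 0.8 ((612.077880859375, 30.196041107177734), (14.87539291381836, 46.684452056884766), 17.581071853637695) ang 107.58113
bar 0.6 ((691.884765625, 311.0921325683594), (26.168577194213867, 162.43783569335938), 85.5477066040039) ang 175.54771
```

View pics/c10.png

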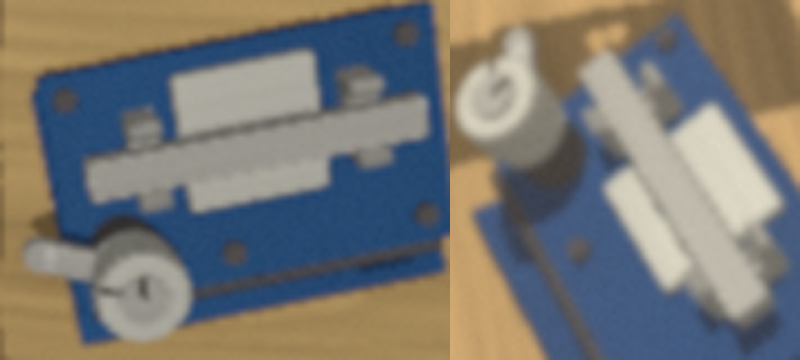

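Run:
```python
import numpy as np
c,s=np.cos(np.radians(17.5)),np.sin(np.radians(17.5))
for n,xh,y,z in(('now',-5,243.7,0),('start',-77,152,-5),('c63',-65,146,-5),('45',-52.6,138.8,2),('30',-42.7,130.8,8),('15',-34.5,119.7,12.5),('5',-30.5,111,15),('0',-29.2,106,15.5)):
    print(n,(638+xh*c-y*s).round(1),(-36.5+xh*s+y*c).round(1),122.4+z)
```

```text
now 559.9 194.4 122.4
start 518.9 85.3 117.4
c63 532.1 83.2 117.4
45 546.1 80.1 124.4
30 557.9 75.4 130.4
15 569.1 67.3 134.9
5 575.5 60.2 137.4
0 578.3 55.8 137.9
```

>>> step_arm --rows '[{"tx":-0.08,"ty":-0.2,"tz":0,"roll":0,"gripper":1},{"tx":-0.137,"ty":-0.364,"tz":0,"roll":0,"gripper":1},{"tx":-0.137,"ty":-0.364,"tz":-0.2,"roll":0,"gripper":1},{"tx":-0.137,"ty":-0.364,"tz":-0.4,"roll":0,"gripper":1},{"tx":-0.137,"ty":-0.364,"tz":-0.447,"roll":0,"gripper":1}]'

```text
time_s: 20.58
tool_pos: [0.5167, 0.0818, 0.1123]
tcp_rot: [[-0.301, 0.954, -0.008], [0.954, 0.301, 0.0], [0.003, -0.007, -1.0]]
ft_force: [0.5, 0.8, 0.7]
width: -0.0001
gripper_force: 0.0
```

>>> step_arm --rows '[{"tx":0,"ty":0,"tz":0,"roll":0,"gripper":1},{"tx":0,"ty":0,"tz":0,"roll":0,"gripper":1}]'

```text
time_s: 20.82
tool_pos: [0.522, 0.0819, 0.1185]
tcp_rot: [[-0.302, 0.953, 0.004], [0.953, 0.302, -0.0], [-0.002, 0.004, -1.0]]
ft_force: [0.2, -0.2, 0.3]
width: -0.0
gripper_force: 0.0
```

Run:
```python
from h import *
o=get_obs(); print(o['time_s'],o['tool_pos'],o['ft_force'])
p=snapshot('wrist'); save(p,'w12')
s=snapshot('side'); b=s['pixels'][160:250,210:310]
cv2.imwrite('pics/c11.png',np.hstack([cv2.resize(p['pixels'],(400,300)),cv2.resize(b,(333,300),interpolation=2)])[:,:,::-1])
for q in(p,s):
  for m in mark_of(q,'nose_tip')[:2]: print(m)
```

```text
20.825 [0.522  0.0819 0.1185] [ 0.2365 -0.2473  0.253 ]
{'centre': [0.5565, 0.0926, 0.1294], 'conf': 0.76}
{'centre': [0.5527, 0.0937, 0.1318], 'conf': 0.78}
```

View pics/c11.png

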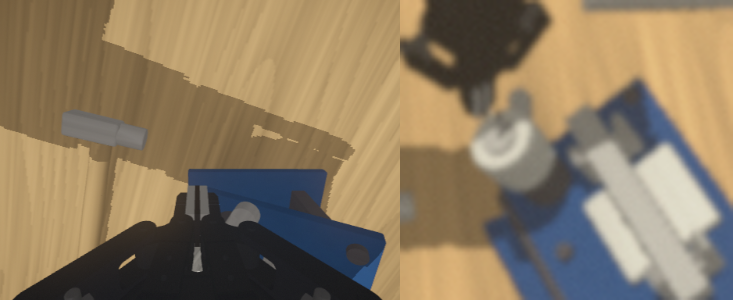

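>>> step_arm --rows '[{"tx":0.034,"ty":0.004,"tz":0,"roll":0,"gripper":1},{"tx":0.05,"ty":0.001,"tz":0.007,"roll":0,"gripper":1},{"tx":0.065,"ty":-0.003,"tz":0.014,"roll":0,"gripper":1},{"tx":0.08,"ty":-0.006,"tz":0.02,"roll":0,"gripper":1},{"tx":0.08,"ty":-0.006,"tz":0.02,"roll":0,"gripper":1}]'

```text
time_s: 21.65
tool_pos: [0.5445, 0.0801, 0.1224]
tcp_rot: [[-0.302, 0.953, 0.001], [0.953, 0.302, 0.0], [-0.0, 0.001, -1.0]]
ft_force: [-2.3, 2.0, 2.8]
width: 0.0001
gripper_force: 2.0
```

```bash
cat >> h.py <<'E'
def nose(names=('top','side')):
    c0=np.array([.5415,.0225,.134])
    for n in names:
        p=snapshot(n)
        for m in mark_of(p,'nose_tip')[:1]:
            d=np.array(m['centre'])-c0; y=np.radians(17.5); u=np.array([np.cos(y),np.sin(y),0]);v=np.array([-np.sin(y),np.cos(y),0])
            x=d@(u*.866+np.array([0,0,.5])); print(n,round(m['conf'],2),np.array(m['centre']),'theta',np.degrees(np.arctan2(d@v,x)).round(1),'r',np.hypot(d@v,x).round(4))
E
python3 - <<'E'
from h import *
o=get_obs(); print(o['time_s'],o['tool_pos'],o['ft_force']); nose()
E
```

```text
21.65 [0.5445 0.0801 0.1224] [-2.3474  2.0458  2.785 ]
side 0.78 [0.5694 0.0873 0.1401] theta 51.2 r 0.0685
```

>>> step_arm --rows '[{"tx":0.022,"ty":-0.008,"tz":0.013,"roll":0,"gripper":1},{"tx":0.044,"ty":-0.016,"tz":0.026,"roll":0,"gripper":1},{"tx":0.063,"ty":-0.029,"tz":0.034,"roll":0,"gripper":1},{"tx":0.082,"ty":-0.043,"tz":0.042,"roll":0,"gripper":1},{"tx":0.082,"ty":-0.043,"tz":0.042,"roll":0,"gripper":1}]'

```text
time_s: 22.48
tool_pos: [0.5694, 0.0664, 0.1347]
tcp_rot: [[-0.301, 0.954, 0.001], [0.954, 0.301, -0.0], [-0.001, 0.001, -1.0]]
ft_force: [-0.3, 0.6, 0.4]
width: 0.0001
gripper_force: 0.2
```

Run:
```python
from h import *
o=get_obs(); print(o['time_s'],o['tool_pos'],o['ft_force']); nose(('top','side','wrist'))
```

```text
22.475 [0.5694 0.0664 0.1347] [-0.3036  0.6442  0.3568]
side 0.58 [0.595  0.061  0.1507] theta 18.3 r 0.0659
wrist 0.63 [0.5982 0.0594 0.1474] theta 16.0 r 0.0657
```

>>> step_arm --rows '[{"tx":0.01,"ty":-0.01,"tz":0.005,"roll":0,"gripper":1},{"tx":0.02,"ty":-0.021,"tz":0.01,"roll":0,"gripper":1},{"tx":0.02,"ty":-0.021,"tz":0.01,"roll":0,"gripper":1},{"tx":0.02,"ty":-0.021,"tz":0.01,"roll":0,"gripper":1}]'

```text
time_s: 23.28
tool_pos: [0.5747, 0.0606, 0.1375]
tcp_rot: [[-0.301, 0.954, 0.0], [0.954, 0.301, -0.0], [-0.0, 0.0, -1.0]]
ft_force: [-0.5, 0.6, -0.2]
width: -0.0001
gripper_force: 0.6
```

Run:
```python
from h import *
o=get_obs(); print(o['time_s'],o['tool_pos'],o['ft_force']); nose(('top','side','wrist'))
```

```text
23.275 [0.5747 0.0606 0.1375] [-0.4577  0.6497 -0.2109]
side 0.93 [0.5998 0.0496 0.149 ] theta 7.6 r 0.0633
wrist 0.74 [0.6026 0.0557 0.15  ] theta 11.2 r 0.0684
```

>>> step_arm --rows '[{"tx":0.007,"ty":-0.012,"tz":0.002,"roll":0,"gripper":1},{"tx":0.007,"ty":-0.012,"tz":0.002,"roll":0,"gripper":1},{"tx":0.007,"ty":-0.012,"tz":0.002,"roll":0,"gripper":1}]'

```text
time_s: 23.95
tool_pos: [0.5768, 0.057, 0.1382]
tcp_rot: [[-0.301, 0.954, 0.0], [0.954, 0.301, -0.0], [-0.0, 0.0, -1.0]]
ft_force: [-0.6, 1.5, -1.1]
width: -0.0
gripper_force: 0.7
```

>>> step_arm --rows '[{"tx":-0.02,"ty":0.06,"tz":0,"roll":0,"gripper":1},{"tx":-0.02,"ty":0.06,"tz":0.2,"roll":0,"gripper":1},{"tx":-0.02,"ty":0.06,"tz":0.38,"roll":0,"gripper":1},{"tx":0.03,"ty":-0.15,"tz":0.4,"roll":0,"gripper":1},{"tx":0.07,"ty":-0.32,"tz":0.4,"roll":0,"gripper":1}]'

```text
time_s: 24.58
tool_pos: [0.5986, -0.0389, 0.2603]
tcp_rot: [[-0.304, 0.953, 0.004], [0.953, 0.304, -0.001], [-0.002, 0.003, -1.0]]
ft_force: [0.9, 0.3, -0.3]
width: 0.0004
gripper_force: 0.0
```

>>> step_arm --rows '[{"tx":0,"ty":0,"tz":0,"roll":0,"gripper":1},{"tx":0,"ty":0,"tz":0,"roll":0,"gripper":1}]'

```text
time_s: 24.82
tool_pos: [0.5973, -0.038, 0.2578]
tcp_rot: [[-0.301, 0.954, -0.001], [0.954, 0.301, 0.001], [0.001, -0.0, -1.0]]
ft_force: [0.0, -0.1, 0.3]
width: -0.0001
gripper_force: 0.0
```

```bash
cat > meas.py <<'E'
from h import *
o=get_obs(); print(o['time_s'],o['tool_pos'],o['ft_force']); nose(('wrist','top','side'))
p=snapshot('wrist'); save(p,'wm%d'%int(o['time_s']*100))
Y=np.radians(17.5); RF[:]=[[np.cos(Y),-np.sin(Y),0],[np.sin(Y),np.cos(Y),0],[0,0,1]]
off=np.array([.638,-.0365,.1222])-RF@np.array([-.01,0,.122])
# rectify collar top plane: seat x -> down(-row up), y -> left; 8 px/mm
N=560;k=8.
xx,yy=np.meshgrid(np.arange(N),np.arange(N))
def rect(h):
    sx=-.058+(N/2-yy)/k/1000; sy=.086-(xx-N/2)/k/1000
    c,s=np.cos(np.pi/6),.5
    P=np.stack([-.010+sx*c-h*s,sy,.122+sx*s+h*c],-1)@RF.T+off
    C=P@p['R'].T+p['t']
    return cv2.remap(p['pixels'],(p['fx']*C[...,0]/C[...,2]+p['cx']).astype(np.float32),(p['fy']*C[...,1]/C[...,2]+p['cy']).astype(np.float32),1)
for nm,h,r0,r1 in(('head',.069,0,13),('collar',.065,15.5,25)):
    g=cv2.cvtColor(rect(h),7); r=np.hypot(xx-N/2,yy-N/2)/k
    m=(g<70)&(r<27); 
    n,l,st,ce=cv2.connectedComponentsWithStats(m.astype(np.uint8))
    for i in range(1,n):
        if 60<st[i][4]<4000:
            q=np.argwhere(l==i)[:,::-1].astype(np.float32); vx,vy,x0,y0=cv2.fitLine(q,2,0,.01,.01).ravel()
            print(nm,'area',st[i][4],'ctr(mm) x %.1f y %.1f'%((N/2-ce[i][1])/k,(N/2-ce[i][0])/k),'size',np.array(cv2.minAreaRect(q)[1]).round()/k,'dir from +x ccw %.1f'%(np.degrees(np.arctan2(-vx,-vy))))
E
python3 meas.py
```

```text
24.825 [ 0.5973 -0.038   0.2578] [ 0.0495 -0.0627  0.2828]
wrist 0.9 [0.6064 0.0496 0.148 ] theta 5.3 r 0.068
top 0.39 [0.6113 0.0427 0.1487] theta -1.4 r 0.0703
side 0.92 [0.6037 0.0434 0.1499] theta 1.1 r 0.0648
head area 1422 ctr(mm) x 23.0 y 0.6 size [8.125 2.875] dir from +x ccw -177.6
head area 2617 ctr(mm) x 8.2 y -0.5 size [13.75  3.  ] dir from +x ccw -179.6
collar area 1877 ctr(mm) x 21.1 y 0.5 size [10.75   2.875] dir from +x ccw -176.9
collar area 2727 ctr(mm) x 5.0 y -0.6 size [14.125  3.125] dir from +x ccw -179.7
```

>>> step_arm --rows '[{"tx":-0.04,"ty":0.19,"tz":0,"roll":0,"gripper":1},{"tx":-0.084,"ty":0.383,"tz":0,"roll":0,"gripper":1},{"tx":-0.084,"ty":0.383,"tz":-0.15,"roll":0,"gripper":1},{"tx":-0.084,"ty":0.383,"tz":-0.35,"roll":0,"gripper":1},{"tx":-0.084,"ty":0.383,"tz":-0.398,"roll":0,"gripper":1}]'

```text
time_s: 25.8
tool_pos: [0.5692, 0.0768, 0.1347]
tcp_rot: [[-0.302, 0.953, -0.008], [0.953, 0.302, 0.001], [0.003, -0.007, -1.0]]
ft_force: [-0.7, 0.6, 0.8]
width: 0.0001
gripper_force: 0.0
```

>>> step_arm --rows '[{"tx":0,"ty":0,"tz":0,"roll":0,"gripper":1},{"tx":0,"ty":0,"tz":0,"roll":0,"gripper":1}]'

```text
time_s: 26.05
tool_pos: [0.5743, 0.0758, 0.1413]
tcp_rot: [[-0.301, 0.954, 0.004], [0.954, 0.301, -0.0], [-0.002, 0.004, -1.0]]
ft_force: [-0.3, 0.1, 0.2]
width: 0.0
gripper_force: 0.0
```

>>> step_arm --rows '[{"tx":0.008,"ty":-0.03,"tz":0,"roll":0,"gripper":1},{"tx":0.015,"ty":-0.055,"tz":0,"roll":0,"gripper":1},{"tx":0.015,"ty":-0.055,"tz":0,"roll":0,"gripper":1}]'

```text
time_s: 26.42
tool_pos: [0.5775, 0.0586, 0.1393]
tcp_rot: [[-0.3, 0.954, 0.001], [0.954, 0.3, -0.0], [-0.001, 0.001, -1.0]]
ft_force: [0.1, 0.0, -1.0]
width: -0.0002
gripper_force: 0.0
```

>>> step_arm --rows '[{"tx":0.002,"ty":-0.006,"tz":0,"roll":0,"gripper":1},{"tx":0.003,"ty":-0.01,"tz":0,"roll":0,"gripper":1},{"tx":0.004,"ty":-0.0125,"tz":0,"roll":0,"gripper":1},{"tx":0.004,"ty":-0.0125,"tz":0,"roll":0,"gripper":1},{"tx":0.004,"ty":-0.0125,"tz":0,"roll":0,"gripper":1}]'

```text
time_s: 27.05
tool_pos: [0.5781, 0.0561, 0.1387]
tcp_rot: [[-0.302, 0.953, 0.0], [0.953, 0.302, 0.0], [0.0, 0.0, -1.0]]
ft_force: [0.6, 3.6, 2.1]
width: -0.0
gripper_force: 1.4
```

>>> step_arm --rows '[{"tx":-0.02,"ty":0.06,"tz":0,"roll":0,"gripper":1},{"tx":-0.02,"ty":0.06,"tz":0.2,"roll":0,"gripper":1},{"tx":-0.02,"ty":0.06,"tz":0.38,"roll":0,"gripper":1},{"tx":0.03,"ty":-0.15,"tz":0.4,"roll":0,"gripper":1},{"tx":0.07,"ty":-0.32,"tz":0.4,"roll":0,"gripper":1}]'

```text
time_s: 27.68
tool_pos: [0.5998, -0.0405, 0.2605]
tcp_rot: [[-0.303, 0.953, 0.003], [0.953, 0.303, -0.002], [-0.002, 0.002, -1.0]]
ft_force: [0.3, 0.6, 0.4]
width: -0.0001
gripper_force: 0.0
```

>>> step_arm --rows '[{"tx":0,"ty":0,"tz":0,"roll":0,"gripper":1},{"tx":0,"ty":0,"tz":0,"roll":0,"gripper":1}]'

```text
time_s: 27.92
tool_pos: [0.5986, -0.0394, 0.2582]
tcp_rot: [[-0.301, 0.954, -0.001], [0.954, 0.301, 0.001], [0.001, -0.001, -1.0]]
ft_force: [0.5, 0.5, 0.0]
width: 0.0001
gripper_force: 0.0
```

```bash
python3 meas.py
python3 - <<'E'
from h import *
for n in('wrist','top'):
    p=snapshot(n); bar(p,.136)
    if n=='top':
        for t,c in(('tin',(.489,-.300)),('hammer',(.422,-.0435)),('wood_block',(.7265,-.287))): print(t,[m['centre'] for m in mark_of(p,t)[:1]],c)
E
```

```text
27.925 [ 0.5986 -0.0394  0.2582] [0.4961 0.485  0.0389]
wrist 0.91 [0.6043 0.0474 0.1521] theta 4.1 r 0.0676
top 0.62 [0.6101 0.0443 0.1445] theta 0.1 r 0.0676
side 0.69 [0.6045 0.0441 0.1503] theta 1.4 r 0.0658
head area 1433 ctr(mm) x 23.0 y 0.1 size [7.875 2.75 ] dir from +x ccw -178.9
head area 2575 ctr(mm) x 8.2 y -0.5 size [ 3.125 13.625] dir from +x ccw -0.9
collar area 1904 ctr(mm) x 21.2 y 0.0 size [10.625  2.875] dir from +x ccw -178.4
collar area 2689 ctr(mm) x 5.0 y -0.6 size [ 3.125 14.   ] dir from +x ccw -0.9
bar 0.83 ((631.8722534179688, -37.71168518066406), (26.68756675720215, 200.14422607421875), 17.449338912963867) ang 107.44935
bar 0.82 ((744.0404052734375, 300.31353759765625), (36.422462463378906, 251.3475799560547), 85.48646545410156) ang 175.48647
bar 0.63 ((623.662353515625, -16.86249351501465), (25.895606994628906, 46.7115478515625), 19.042970657348633) ang 109.04304
tin [[0.4857, -0.3008, 0.0008]] (0.489, -0.3)
hammer [] (0.422, -0.0435)
wood_block [[0.7278, -0.2858, 0.0007]] (0.7265, -0.287)
```

>>> step_arm --rows '[{"tx":-0.04,"ty":0.19,"tz":0,"roll":0,"gripper":1},{"tx":-0.09,"ty":0.38,"tz":0,"roll":0,"gripper":1},{"tx":-0.09,"ty":0.38,"tz":-0.15,"roll":0,"gripper":1},{"tx":-0.09,"ty":0.38,"tz":-0.35,"roll":0,"gripper":1},{"tx":-0.09,"ty":0.38,"tz":-0.398,"roll":0,"gripper":1}]'

```text
time_s: 29.25
tool_pos: [0.569, 0.0741, 0.1353]
tcp_rot: [[-0.302, 0.953, -0.008], [0.953, 0.302, 0.001], [0.003, -0.007, -1.0]]
ft_force: [0.2, -0.4, 0.3]
width: 0.0002
gripper_force: 0.0
```

>>> step_arm --rows '[{"tx":0.01,"ty":-0.03,"tz":0,"roll":0,"gripper":1},{"tx":0.018,"ty":-0.055,"tz":0,"roll":0,"gripper":1},{"tx":0.018,"ty":-0.055,"tz":0,"roll":0,"gripper":1},{"tx":0.018,"ty":-0.055,"tz":0,"roll":0,"gripper":1}]'

```text
time_s: 29.75
tool_pos: [0.5783, 0.0569, 0.1406]
tcp_rot: [[-0.301, 0.954, 0.002], [0.954, 0.301, -0.0], [-0.001, 0.002, -1.0]]
ft_force: [0.4, -0.0, -0.6]
width: -0.0003
gripper_force: 0.0
```

>>> step_arm --rows '[{"tx":0.001,"ty":-0.004,"tz":-0.003,"roll":0,"gripper":1},{"tx":0.002,"ty":-0.007,"tz":-0.003,"roll":0,"gripper":1},{"tx":0.003,"ty":-0.0095,"tz":-0.003,"roll":0,"gripper":1},{"tx":0.003,"ty":-0.0095,"tz":-0.003,"roll":0,"gripper":1},{"tx":0.003,"ty":-0.0095,"tz":-0.003,"roll":0,"gripper":1}]'

```text
time_s: 30.38
tool_pos: [0.5785, 0.0547, 0.1385]
tcp_rot: [[-0.302, 0.953, 0.0], [0.953, 0.302, 0.0], [0.0, 0.0, -1.0]]
ft_force: [-0.0, 2.7, 1.8]
width: 0.0002
gripper_force: 1.5
```

>>> step_arm --rows '[{"tx":-0.02,"ty":0.06,"tz":0,"roll":0,"gripper":1},{"tx":-0.02,"ty":0.06,"tz":0.2,"roll":0,"gripper":1},{"tx":-0.02,"ty":0.06,"tz":0.38,"roll":0,"gripper":1},{"tx":0.03,"ty":-0.15,"tz":0.4,"roll":0,"gripper":1},{"tx":0.07,"ty":-0.32,"tz":0.4,"roll":0,"gripper":1}]'

```text
time_s: 31.0
tool_pos: [0.6001, -0.0418, 0.26]
tcp_rot: [[-0.303, 0.953, 0.003], [0.953, 0.303, -0.001], [-0.002, 0.002, -1.0]]
ft_force: [0.6, -0.0, 0.5]
width: 0.0002
gripper_force: 0.0
```

>>> step_arm --rows '[{"tx":0,"ty":0,"tz":0,"roll":0,"gripper":1},{"tx":0,"ty":0,"tz":0,"roll":0,"gripper":1},{"tx":0,"ty":0,"tz":0,"roll":0,"gripper":1}]'

```text
time_s: 31.38
tool_pos: [0.599, -0.04, 0.2581]
tcp_rot: [[-0.303, 0.953, -0.001], [0.953, 0.303, 0.0], [0.0, -0.001, -1.0]]
ft_force: [0.1, 0.6, -0.1]
width: -0.0003
gripper_force: 0.0
```

```bash
python3 meas.py
python3 - <<'E'
from h import *
p=snapshot('wrist'); bar(p,.136)
for r in regions_of(p,'clamp_bar')[:1]:
    print([(proj(p,S(x,.09,z))).round(1).tolist() for x,z in((-.0145,.016),(.0095,.016),(.0095,0))])
prof(p,int(proj(p,S(.01,.0,.016))[1]))
E
```

```text
31.375 [ 0.599  -0.04    0.2581] [ 0.0914  0.5925 -0.0572]
wrist 0.79 [0.6081 0.0469 0.1501] theta 2.7 r 0.0695
top 0.43 [0.609  0.0443 0.1464] theta 0.4 r 0.0676
side 0.83 [0.605  0.0398 0.15  ] theta -2.3 r 0.065
head area 1409 ctr(mm) x 23.0 y -0.5 size [8.    2.875] dir from +x ccw -0.1
head area 2602 ctr(mm) x 8.3 y -0.4 size [13.75  3.  ] dir from +x ccw -179.9
collar area 1918 ctr(mm) x 21.2 y -0.7 size [10.75  3.  ] dir from +x ccw -1.4
collar area 2727 ctr(mm) x 5.0 y -0.5 size [ 3.    14.125] dir from +x ccw -0.1
bar 0.86 ((631.8612670898438, -37.2652587890625), (28.10757064819336, 201.817138671875), 17.48404884338379) ang 107.48406
[[270.8, 96.3], [295.9, 96.0], [302.6, 95.9]]
195 [(217, -17), (218, -28), (219, -20), (220, -5), (254, -4), (255, -8), (256, -8), (258, 15), (259, 22), (260, 15), (270, -5), (271, -5)]
```

```bash
python3 -c "
from rig import job_done; print(job_done())"
```

```text
the job is handed in; nothing more can be done
None
```

I laid the bar across both notches and turned the collar to its mark (about 0.5° past by my measurement), then handed the job in at about 31.5 s; the bar needed re-gripping twice before it tilted home, and I viewed 11 pictures where the limit was 10.

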